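Draw back the spring follower in the accessory drawer

ROBOT

A 6-joint arm with a two-finger parallel gripper is mounted at the origin on the work surface. World frame = base frame: x ahead of the robot, y to its left, z up, the work surface at z = 0. Lengths are in m, angles in degrees, forces in N, time in s.
With the tool pointing down it reaches from about 0.225 to 0.725 m from the base axis. Payload 3.1 kg.
Tool frame: the origin (TCP) lies midway between the tips of the shut fingers; the grasp point (between the pads) lies 19 mm behind it (grip_depth is the distance from the TCP to the grasp point, in m); z points along the fingers, y is the line along which they close (so a half turn about z gives the same grasp; the last joint's range is limited). The gripper opens to 85 mm and grips with 20 to 120 N. Pads are 22 mm wide; open, the fingers measure 114 mm over their backs; the gripper's body (76 mm by 85 mm) begins 54 mm behind the grasp point. The pads swing forward as they close: fully open they stand 13 mm farther back than shut.
Start: joints at [-76.765, 2.75, 5.684, 92.934, 0, 82.678], TCP at [0.184, -0.492, 0.231] pointing down, gripper open.
Joint ranges: [-166.93, 166.93], [-56.73, 111.36], [-69.38, 81.34], [-121.58, 131.49], [-85.45, 84.26], [-180, 180]. Speed limits (degrees/s): [159.86, 159.86, 180, 180, 180, 180].

INTERFACE

Orientations are given as a 3x3 rotation matrix whose columns are the frame's x, y, z axes.
In Python, from plant import move_ptp, move_l, movej, grip, sleep, ik, observe, get_image, camera_model, MotionError, hand_in, grip_depth gives the robot as it stands. The module is installed in compiled form; this text tells all that it offers. Calls block until the motion is done:
- move_ptp(position, orientation): joint-space move of the TCP to a pose.
- move_l(position, velocity=0.15, ori=None, stop_force=None): straight line of the TCP; ori=None keeps the orientation; velocity is the mean speed in m/s. With stop_force (N) it stops when the force on the tool has changed by that much, and returns True; else False.
- movej(angles): joint-space move.
- grip(opening): opening from 0.0 (shut) to 1.0 (fully open); the grip force is fixed at half the most; returns when the fingers have stopped.
- sleep(seconds).
- ik(position, orientation): joint angles nearest the present ones, or None.
- observe(): the state.
- get_image(name): name is "scene" or "top" or "wrist"; returns (picture, depth): 480x640x3 uint8, red, green, blue; 480x640 float32, m along the optical axis (not along the pixel's ray), 0 where there is no reading.
- camera_model(name): a dict with "mtx" (3x3 intrinsics, pixels), "R" (3x3) and "t" (3): a world point X has camera coordinates R X + t. Camera axes: x right, y down, z forward; pixel columns grow to the right and rows downward; lengths in m; the calibration is good to about 2 mm. A picture is of the moment at which its call begins: read the wrist's pose just before it. camera_model takes no time and is no camera call; for the wrist camera it gives the pose at the moment of the call.
A pose or a line that the arm cannot do raises MotionError and nothing moves.
- hand_in(): hands the job in; it is judged then, once.
The state is a dict: "clock": time; "joint_pos": joint angles; "joint_vel": joint speeds; "tau": joint torques, N m; "tcp_pos": TCP position; "orientation": TCP orientation; "ft_force": force on the tool from outside, world axes, zero at the start; "ft_torque": the same for the moment, N m; "grip_width": opening from 0.0 (shut) to 1.0 (fully open); "grip_force": force on a finger pad.
Only numpy, scipy, OpenCV 4.12 (cv2) and the standard library are available. Lean on these libraries where they do the work, as an engineer would, in place of code of your own. Each camera call takes 0.05 s, during which the arm holds its last target. There are 200 camera calls.

TASK

Pull the drawer of the small accessory chest fully out to its stop; then take the sprung follower plate inside by its tab, draw it away from the row of glasses cases to the line engraved on the drawer front, and finish while still holding it there against its spring, so that the next case can be slipped in. Do not let the plate fly back, leave the cases standing in their row, and do not disturb the spare case, bottle, bowl and brush beside the chest.

Things in the scene. Friction and masses are not known exactly. Their poses are not given: they have to be found in the camera images.
- chest_front (a point): Low chest fixed on the island top: 235 deep (x) x 420 wide (y) x 145 mm high, one drawer; place and yaw vary. Point: middle of the top's front edge. Its -x axis points out of the front, the way the drawer opens; +y is left as the robot sees it. Drawer front: panel 18 mm thick over the carcass face, top edge 138 mm up. Drawer inside 178 (x) x 350 (y); floor 22, side rims 85 mm above the island top.
- drawer (a joint): How far the drawer is pulled out (m): 0 shut, 0.16 at its stop. It may start up to 0.015 ajar. Drawer runs with about 3 N of friction and stays where it is left; it has no spring and no catch.
- drawer_handle (a point): Centre of the drawer's steel bar handle: level round bar 12 mm thick, 160 mm long along the chest's y, on two posts 65 mm left and right of its centre; 44 mm in front of the drawer panel (38 mm clear behind the bar), 105 mm above the island top, 40 mm below the chest's top. Axes as the chest's.
- follower (a joint): How far the follower is drawn from its rest beside the row (m): 0 at rest, 0.070 centred on the engraved line, 0.10 at the end of its rods. It slides across the drawer to the chest's -y (right, as the robot sees it). A flat-coil spring always pulls it back to 0: about 5.3 N at rest, 6.3 N at the line. Upright aluminium plate, 10 mm thick (y), top edge 80 mm above the island top.
- tab (a point): Grip point of the follower's finger tab, a flat tongue rising from the plate's top edge: 40 (x) x 10 mm thick (y), top 116 mm above the island top; the point is in its middle, 105 mm up. Nothing else stands above 80 mm within 60 mm of it. Drawer right out, it lies 80 mm in front of the carcass; drawer shut, it is inside. Pinch from above, a finger either side along y. Axes as the chest's.
- mark (a point): The engraved line: dark, 3 mm wide, across the rim of the drawer box's front wall, up the panel's inside face and over its top edge. The point is its middle on the rim, 85 mm above the island top. The plate is at the line when its end, which reaches to the rim, points at it (tab and mark at the same y in the chest's axes). Moves with the drawer. Axes as the chest's.
- case0: Hard glasses case 1 of 3 in the row, counted from the drawer's left (+y) wall: 140 (x) x 42 (y) x 48 mm high, upright and loose on the drawer floor, top 70 mm above the island top. Origin: centre of its underside.
- case1: Hard glasses case 2 of 3 in the row, counted from the drawer's left (+y) wall: 140 (x) x 42 (y) x 48 mm high, upright and loose on the drawer floor, top 70 mm above the island top. Origin: centre of its underside.
- case2: Hard glasses case 3 of 3 in the row, counted from the drawer's left (+y) wall: 140 (x) x 42 (y) x 48 mm high, upright and loose on the drawer floor, top 70 mm above the island top. Origin: centre of its underside.
- spare_case: A fourth case of the same size, the one to be put in later, standing loose on the island top beside the chest. Leave alone. Origin: centre of its underside.
- scent: Amber glass scent bottle, 52 mm across, 100 mm high, loose on the island top beside the chest. Leave alone. Origin: centre of its underside.
- dish: White ceramic trinket bowl, 110 mm across, 40 mm high, loose on the island top. Leave alone. Origin: centre of its underside.
- brush: Wooden clothes brush, 170 x 50 x 36 mm high, bristles down, loose on the island top. Leave alone. Origin: centre of its underside.

How it is judged (in metres and radians):
On the way, in this order (a step that is already met when the one before it is completed fails the run):
1. the drawer is pulled out to its stop (value of joint drawer above 0.15 m), for 0.2 s.
2. with the drawer out, the follower plate is drawn to the line (value of joint drawer above 0.15 m and value of joint follower between 0.063 and 0.077 m), for 0.2 s.
At the end, for the whole second after the job is handed in: The drawer is within 10 mm of its stop; the follower plate is centred within 7 mm of the engraved line and still, the fingers bearing on it with more than 2 N (they hold it against its spring); the three cases stand upright, each within 20 mm along the row of where it stood (all of step 2 and velocity of joint follower between -0.02 and 0.02 m/s and contact force between the fingers and follower above 2 N and angle between each of case0, case1, case2's own z axis and vertical below 0.2 rad and y of case0 in the frame of mark between 0.1635 and 0.2035 m and y of case1 in the frame of mark between 0.1207 and 0.1607 m and y of case2 in the frame of mark between 0.0779 and 0.1179 m); the arm keeps its last pose, push and grip.
It fails at once if the follower plate flies back (faster than 0.25 m/s) (velocity of joint follower below -0.25 m/s).
It fails at once if a case in the row is tipped over (angle between any of case0, case1, case2's own z axis and vertical above 0.5 rad).
It fails at once if the spare case, bottle, bowl or brush is moved more than 25 mm (distance of any of spare_case, scent, dish, brush from where it was at the start of the episode above 0.025 m).
It also fails if it takes over 48 s, if anything falls off the work surface, if the arm or the gripper's body presses on something with over 40 N, if the wrist force passes 120 N, or if a joint passes its speed limit or range.

## Working session

There is one attempt and no reset: what is moved stays moved. The work goes in short steps, each a Python script; the robot and the scene stay as the last script left them, time stands still between calls to the robot, and variables do not carry over. Pictures are saved under pics/ and viewed, at most 10 in all, crops included, and the job is handed in when it is done.

```bash
mkdir -p pics
cat > h.py <<'E'
import numpy as np, cv2
from plant import *
def snap(name,fn):
    m=camera_model(name); im,d=get_image(name)
    cv2.imwrite('pics/'+fn+'.png',im[:,:,::-1]); np.savez('pics/'+fn+'.npz',im=im,d=d,**m)
def cloud(fn):
    f=np.load('pics/'+fn+'.npz'); d=f['d']; v,u=np.indices(d.shape); K=f['mtx']
    c=np.stack([(u-K[0,2])/K[0,0]*d,(v-K[1,2])/K[1,1]*d,d],-1)
    return (c-f['t'])@f['R'], d>0, f['im']
E
python3 -c "
from h import *
snap('scene','s0');snap('top','t0')
import cv2
a=cv2.imread('pics/s0.png');b=cv2.imread('pics/t0.png')
o=observe();print(o['clock'],grip_depth)
"
```

```text
0.1 0.0187
```

View pics/s0.png

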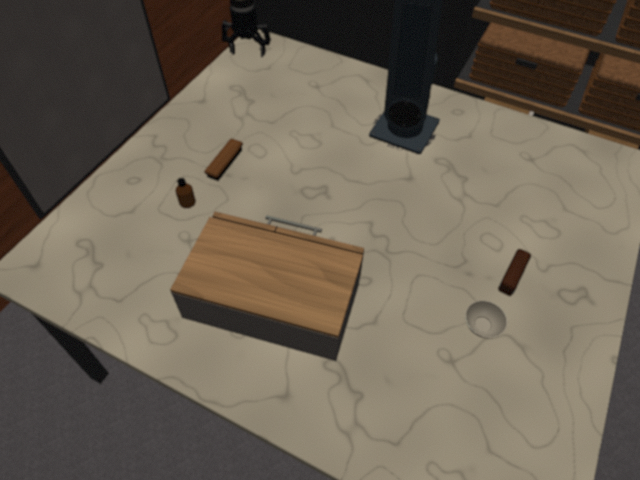

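View pics/t0.png

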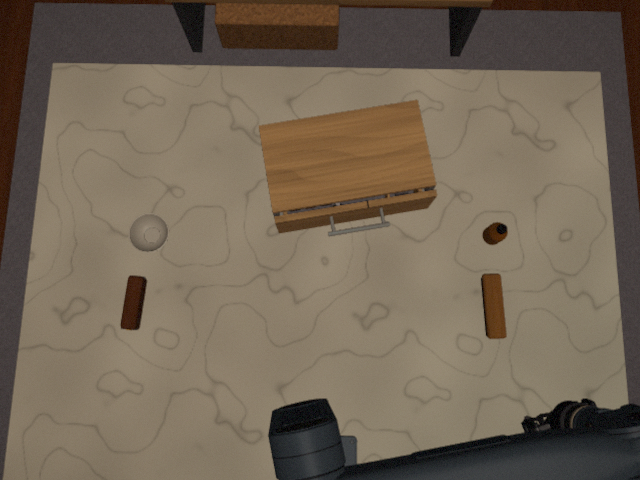

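The top view shows the chest at about (350,155) and yawed, with the handle at (330–388, 228). The drawer is slightly ajar. The bowl and spare case are on the left, the bottle and brush on the right. Next I fit the chest and handle from depth.

```bash
python3 -c "
from h import *
for fn in ['t0','s0']:
    P,ok,im=cloud(fn)
    X=P[ok]
    t=X[(abs(X[:,2]-.145)<.004)&(X[:,0]>.3)&(abs(X[:,1])<.35)]
    r=cv2.minAreaRect(t[:,:2].astype('f4')*1000);print(fn,len(t),r,np.median(t[:,2]));print(cv2.boxPoints(r))
    # handle: chest frame coords
    c=np.array(r[0])/1000; b=cv2.boxPoints(r)
    e=[(b[i+1]-b[i]) for i in range(3)]; l=max(e,key=np.linalg.norm); yh=l/np.linalg.norm(l); yh*=np.sign(yh[1]); xh=np.array([yh[1],-yh[0]])
    print('yaw',np.degrees(np.arctan2(xh[1],xh[0])))
    q=(X[:,:2]-c)@np.array([xh,yh]).T
    for n,(z0,z1,x0,x1) in dict(handle=(.09,.122,-.25,-.145),panel=(.128,.1405,-.16,-.118)).items():
        k=(X[:,2]>z0)&(X[:,2]<z1)&(q[:,0]>x0)&(q[:,0]<x1)&(abs(q[:,1])<.25)
        if k.sum(): print(n,k.sum(),np.percentile(q[k],[0,5,50,95,100],axis=0).round(4).tolist(),np.median(X[k,2]))
    print('front mid',c-xh*.1175)
"
```

```text
t0 11913 ((787.5316162109375, -61.519989013671875), (263.4394226074219, 420.52191162109375), 10.886641502380371) 0.14516532734205195
[[ 618.47125  120.07942]
 [ 697.89374 -292.87427]
 [ 956.592   -243.1194 ]
 [ 877.1695   169.83429]]
yaw 10.88664
handle 350 [[-0.181, -0.0785], [-0.1803, -0.0689], [-0.1743, 0.002], [-0.1523, 0.071], [-0.1454, 0.0803]] 0.10993829485776357
panel 762 [[-0.1324, -0.2086], [-0.1312, -0.1873], [-0.1258, -0.0033], [-0.1189, 0.1864], [-0.118, 0.2082]] 0.13696793531603133
front mid [ 0.67214629 -0.0837118 ]
s0 12896 ((789.6456298828125, -60.03138732910156), (261.131103515625, 421.3470458984375), 10.923962593078613) 0.14535354996588362
[[ 621.52203   122.081665]
 [ 701.36993  -291.63037 ]
 [ 957.7692   -242.14444 ]
 [ 877.9213    171.5676  ]]
yaw 10.923971
handle 280 [[-0.1848, -0.0779], [-0.1812, -0.0697], [-0.1741, 0.0044], [-0.1612, 0.0726], [-0.1514, 0.0801]] 0.10928123836396336
panel 592 [[-0.1357, -0.2077], [-0.1328, -0.1825], [-0.1255, 0.0048], [-0.1188, 0.1889], [-0.118, 0.2083]] 0.1376932281432478
front mid [ 0.67427478 -0.08229837]
```

The 263 mm fitted depth includes the drawer panel. Taking the back edge minus 235 mm gives the carcass face and about 11 mm ajar. The handle sits 175 mm in front of the fitted centre, at z≈0.105, which is consistent. I'll grasp the bar from above and pull.

```bash
cat >> h.py <<'E'
a=np.radians(10.9); XH=np.array([np.cos(a),np.sin(a),0]); YH=np.array([-np.sin(a),np.cos(a),0]); Z=np.array([0,0,1.])
C=np.array([.7886,-.0608,0])
def W(x,y,z): return C+x*XH+y*YH+z*Z     # chest axes from fitted centre
def ori(y): y=np.array(y); return np.stack([np.cross(y,-Z),y,-Z],1)
def pick(p,y):
    q=observe()['joint_pos']; best=None
    for s in (1,-1):
        j=ik(p,ori(s*y))
        print(s,None if j is None else np.round(j,1))
        if j is not None and (best is None or abs(j[5])<abs(best[0][5])): best=(j,ori(s*y))
    return best
E
python3 -c "
from h import *
g=W(-.1752,.001,.086); up=g+[0,0,.13]
j,R=pick(up,XH)
grip(.42)
move_ptp(up,R)
print(move_l(g,.1,stop_force=15),observe()['tcp_pos'],g)
snap('top','t1')
grip(0)
o=observe();print(o['clock'],o['grip_width'],o['grip_force'],o['ft_force'])
"
```

```text
1 [-14.7  17.7  20.9  93.2   0.   64.4]
-1 [ -14.7   17.7   20.9   93.2    0.  -115.6]
True [ 0.61588517 -0.09249449  0.092589  ] [ 0.61637174 -0.09294756  0.086     ]
4.275 0.11479663836278527 58.45453441143036 [1.66898424 0.13935383 0.90650646]
```

```bash
python3 -c "
from h import *
p=np.array(observe()['tcp_pos'])
print(move_l(p-.158*XH,.08,stop_force=22))
o=observe();print((o['tcp_pos']-p)@np.array([XH,YH]).T,o['clock'],o['ft_force'],o['grip_width'])
sleep(.3);print(observe()['ft_force'],observe()['grip_width'],observe()['tcp_pos'])
snap('top','t2')
"
```

```text
True
[-1.50864293e-01  1.11888037e-04] 6.125 [0.29949037 1.48239876 2.59663689] 0.1130236193941372
[-2.61954558  0.53414533  3.7778706 ] 0.11212878149058865 [ 0.46664744 -0.1207378   0.09074561]
```

View pics/t2.png

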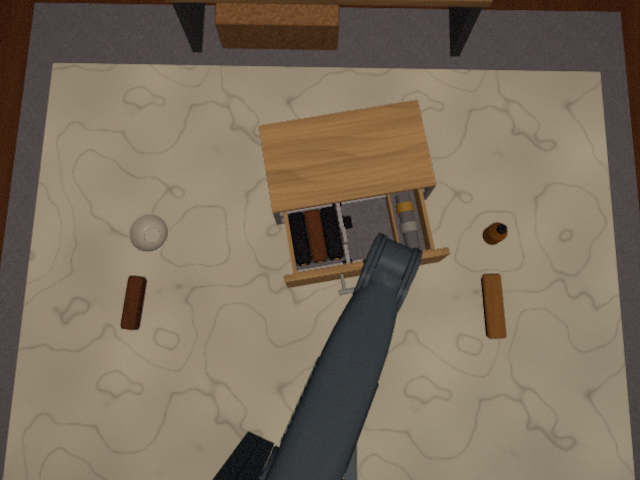

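The drawer is out to its stop: the stop force tripped after 151 mm. The three cases stand in a row at (315,235), with the follower plate at about (343,232). I'll release the bar, lift clear and look at the tab and mark.

```bash
python3 -c "
from h import *
grip(.42)
p=np.array(observe()['tcp_pos']); move_l(p+[0,0,.13],.15)
j,R=pick(W(-.185,0,.27),YH)
move_ptp(W(-.185,-.0,.27),R)
snap('wrist','w3'); snap('scene','s3'); print(observe()['clock'])
for fn in ['w3','s3']:
    P,ok,im=cloud(fn); X=P[ok]; q=(X-C)@np.array([XH,YH,Z]).T
    for n,z0,z1 in [('tab',.098,.121)]:
        k=(q[:,2]>z0)&(q[:,2]<z1)&(q[:,0]>-.25)&(q[:,0]<-.12)&(abs(q[:,1])<.15)
        if k.sum(): print(fn,n,k.sum(),np.percentile(q[k],[0,5,50,95,100],axis=0).round(4).tolist())
"
```

```text
1 [-15.2  17.6  27.   99.4   0.  -26.1]
-1 [-15.2  17.6  27.   99.4   0.  153.9]
9.2583
w3 tab 898 [[-0.2008, 0.0369, 0.098], [-0.2002, 0.0371, 0.1023], [-0.1826, 0.041, 0.1152], [-0.1637, 0.0462, 0.1166], [-0.1611, 0.0473, 0.1176]]
s3 tab 68 [[-0.2012, 0.0359, 0.0982], [-0.1953, 0.0374, 0.1006], [-0.1752, 0.0428, 0.114], [-0.1607, 0.0461, 0.1189], [-0.1582, 0.0469, 0.1208]]
```

View pics/w3.png

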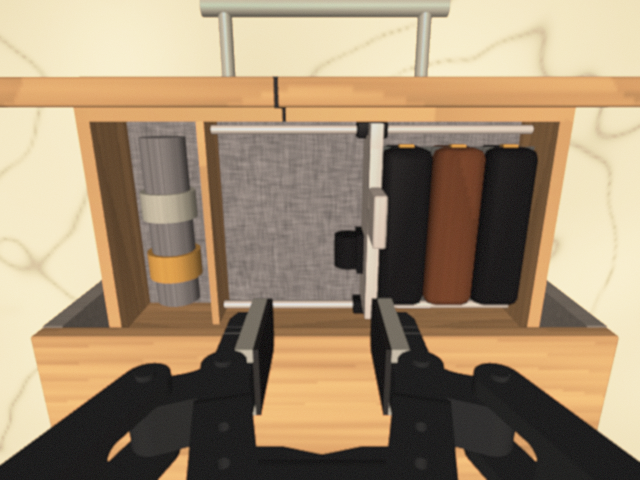

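The tab is at (378,220), spanning y 0.037–0.047 in chest axes with its top at z 0.116, which agrees with the given sizes. The engraved line is at (283,114) on the rim and (276,92) on the panel top. I'll measure the mark, pinch the tab and draw it.

```bash
python3 -c "
from h import *
f=np.load('pics/w3.npz')
def ray(u,v,z):
    K=f['mtx'];R=f['R'];o=-R.T@f['t'];d=R.T@np.linalg.inv(K)@[u,v,1]
    X=o+d*(z-o[2])/d[2]; return (X-C)@np.array([XH,YH,Z]).T
g=cv2.cvtColor(f['im'],cv2.COLOR_RGB2GRAY).astype(float)
def col(v,lo=262,hi=300):
    w=np.clip(np.median(g[v,lo:hi])-g[v,lo:hi]-15,0,None); return (w*np.arange(lo,hi)).sum()/w.sum()
for v,z in [(84,.138),(92,.138),(112,.085),(115,.085),(118,.085)]: print(v,col(v),ray(col(v),v,z).round(4))
o=observe();R=np.array(o['orientation'])
t=W(-.181,.042,.088); up=t+[0,0,.08]
move_l(up,.2); print(move_l(t,.08,stop_force=15)); 
print(observe()['tcp_pos']-t); grip(0)
o=observe();print(o['clock'],o['grip_width'],o['grip_force'],o['ft_force'],(o['tcp_pos']-C)@np.array([XH,YH,Z]).T)
"
```

```text
84 275.2325 [-0.2741 -0.0277  0.138 ]
92 275.4799154334038 [-0.2695 -0.0277  0.138 ]
112 283.46260387811634 [-0.2572 -0.0277  0.085 ]
115 283.54155844155844 [-0.255  -0.0277  0.085 ]
118 283.6293333333333 [-0.2529 -0.0277  0.085 ]
False
[ 0.00063064 -0.00010513  0.00088512]
11.4583 0.10292880094776619 59.758939146995544 [0.06630162 1.6946712  3.19327819] [-0.18049933  0.04199931  0.08895854]
```

Mark y is −0.0277 and the tab is at 0.042, so the travel is 0.0697 against a nominal 0.070. Drawing it slowly.

```bash
python3 -c "
from h import *
p=np.array(observe()['tcp_pos'])
print(move_l(p-.070*YH,.04,stop_force=35)); sleep(.6)
o=observe();print(o['clock'],o['grip_width'],o['grip_force'],o['ft_force'],(o['tcp_pos']-C)@np.array([XH,YH,Z]).T)
snap('wrist','w4');snap('top','t4');snap('scene','s4')
P,ok,im=cloud('w4'); X=P[ok]; q=(X-C)@np.array([XH,YH,Z]).T
k=(abs(q[:,2]-.08)<.006)&(q[:,0]>-.245)&(q[:,0]<-.2)&(abs(q[:,1]+.028)<.03)
print(k.sum(),np.percentile(q[k],[0,5,50,95,100],axis=0).round(4).tolist())
"
```

```text
False
13.9583 0.10497074266460085 59.96326267719269 [-2.03027743  5.90808466  4.6917999 ] [-0.18053922 -0.02570689  0.08899222]
3382 [[-0.245, -0.0305, 0.0774], [-0.2429, -0.03, 0.0786], [-0.2235, -0.0254, 0.0797], [-0.201, -0.0211, 0.081], [-0.2, -0.0205, 0.086]]
```

View pics/w4.png

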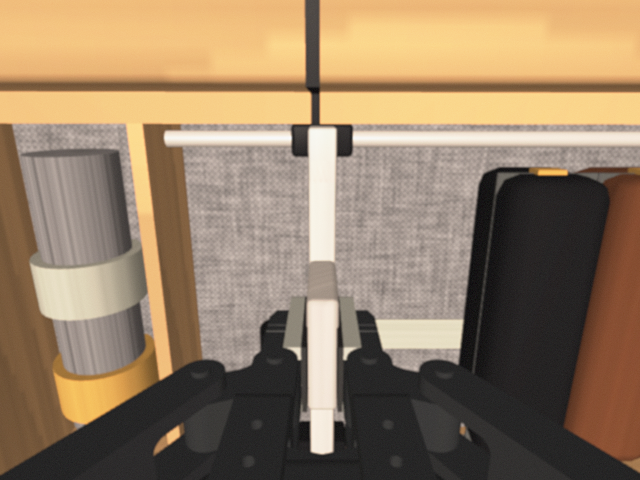

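The plate end at (322,130) sits almost on the line at (315,105), about 2 mm short because of arm give. The cases stand upright. I'll nudge 2 mm, then check the drawer and the row.

```bash
python3 -c "
from h import *
p=np.array(observe()['tcp_pos'])
cmd=W(-.1805,.042-.070-.0022,.089)
move_l(cmd,.02); sleep(.5)
snap('wrist','w5'); snap('top','t5')
def med(fn,z,dz,x0,x1,y0,y1):
    P,ok,im=cloud(fn); q=(P[ok]-C)@np.array([XH,YH,Z]).T
    k=(abs(q[:,2]-z)<dz)&(q[:,0]>x0)&(q[:,0]<x1)&(q[:,1]>y0)&(q[:,1]<y1)
    return k.sum(),np.percentile(q[k],[5,50,95],axis=0).round(4).tolist()
print('plate',med('w5',.08,.006,-.245,-.2,-.06,0))
for n in ['w3','w5']: print('panel top',n,med(n,.138,.004,-.3,-.24,-.09,.03))
for n in ['t2','t5']: print('cases',n,med(n,.07,.006,-.24,-.12,.05,.18))
o=observe();print(o['clock'],o['ft_force'],o['grip_force'],(o['tcp_pos']-C)@np.array([XH,YH,Z]).T)
"
```

```text
plate (np.int64(3396), [[-0.243, -0.0321, 0.0786], [-0.2235, -0.0276, 0.0797], [-0.2011, -0.0232, 0.081]])
panel top w3 (np.int64(6070), [[-0.2775, -0.084, 0.1363], [-0.2695, -0.0299, 0.1376], [-0.2613, 0.024, 0.1388]])
panel top w5 (np.int64(50426), [[-0.2755, -0.084, 0.1364], [-0.2687, -0.0299, 0.1376], [-0.2614, 0.024, 0.1388]])
cases t2 (np.int64(1757), [[-0.2269, 0.0559, 0.0651], [-0.1771, 0.1118, 0.0698], [-0.1254, 0.1676, 0.0743]])
cases t5 (np.int64(1665), [[-0.2221, 0.0576, 0.0649], [-0.1742, 0.1136, 0.0696], [-0.1254, 0.168, 0.0744]])
14.9667 [-2.61971533  5.86672313  3.37310616] 59.949764013290405 [-0.18052714 -0.02788068  0.08903821]
```

View pics/t5.png

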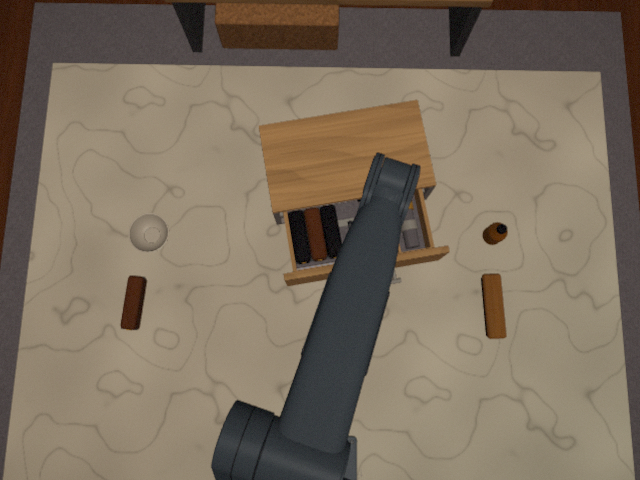

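The plate is at y −0.0276 and the line at −0.0277. The drawer is at its stop, the cases stand in their row, and the bowl (148,232), spare case, bottle and brush are where they were. Handing in.

```bash
python3 -c "
from plant import *
print(hand_in())"
```

```text
the job is handed in; nothing more can be done
None
```

The job is handed in: the drawer is out at its stop, the plate is held within about 1 mm of the engraved line against its spring, the cases stand in their row and the items beside the chest look unmoved; the interface gave no verdict.

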